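# Make up the gate hinge kit and the latch kit

## Task

Make up two welding kits from the steel offcuts on the bench. In the long three-pocket tray, counting from the end with the finger tab, stand the tall square tube, then the slim round barrel, then the channel piece; in the short two-pocket tray stand the hexagon nut next to the tab and the low, wide square tube in the other pocket. Every piece goes upright in the middle of its pocket, and the wide round collar and the angle piece stay where they are in the stock.

Things in the scene. Friction and masses are not known exactly. Their poses are not given: they have to be found in the camera images.
- tray_long: Fixed low sheet-metal tray with three pockets in a row, 244 x 84 mm, dark floor, bright walls and tab. Origin: centre of its underside; x runs along the row, away from the finger tab, y across, z up. Floor 3 mm thick, walls and dividers 4 mm thick and 12 mm high; each pocket is 76 x 76 mm inside. Pocket centres at x = -80 mm (next to the tab), 0 (middle) and +80 mm, y = 0. The 40 mm wide tab juts out 28 mm from the -x end.
- tray_short: Fixed low sheet-metal tray with two pockets, 164 x 84 mm, made like the long one; it does not move. Origin: centre of its underside; x runs along the row, away from the finger tab, y across, z up. Floor 3 mm thick, walls 4 mm thick and 12 mm high; each pocket is 76 x 76 mm inside. Pocket centres at x = -40 mm (next to the tab) and +40 mm, y = 0. The 40 mm wide tab juts out 28 mm from the -x end.
- tube_tall_mid (a point): Tall square tube: steel square hollow section 38 x 38 mm, wall 4 mm, 68 mm tall, standing on end, open from above, about 0.3 kg. x and y are square to its sides. This point is its centre, half-way up (for the plan outline: the middle of the outline); z is up along its length.
- tube_low_mid (a point): Low square tube: wider steel square hollow section 52 x 52 mm, wall 4 mm, only 36 mm tall, open from above, standing on end, about 0.2 kg. x and y are square to its sides. This point is its centre, half-way up (for the plan outline: the middle of the outline); z is up along its length.
- barrel_mid (a point): Slim round barrel: steel tube 32 mm across, bore 20 mm, 52 mm tall, standing on end, about 0.2 kg. This point is its centre, half-way up (for the plan outline: the middle of the outline); z is up along its length.
- channel_mid (a point): Channel piece: C-shaped steel section seen from above, standing on end, 45 mm tall, about 0.2 kg. 50 mm over its two parallel flanges (outer faces at y = +-25 mm), 38 mm deep (x from -19 to +19 mm), 5 mm thick; the web is at the -x side, the open side at +x. This point is its centre, half-way up (for the plan outline: the middle of the outline); z is up along its length.
- hexnut_mid (a point): Hexagon nut: long steel nut, 42 mm across flats (48.5 mm across corners), 40 mm tall, with a dark round hole, standing on end, about 0.35 kg. The flats face along +-y and every 60 degrees from there; corners lie along +-x. This point is its centre, half-way up (for the plan outline: the middle of the outline); z is up along its length.
- collar_mid (a point): Wide round collar: thick steel ring 60 mm across, bore 36 mm, 28 mm tall, lying flat; not part of either kit, stays in the stock. This point is its centre, half-way up (for the plan outline: the middle of the outline); z is up along its length.
- angle_mid (a point): Angle piece: L-shaped steel section seen from above, 50 x 50 mm, 6 mm thick, 45 mm tall, standing on end; not part of either kit, stays in the stock. Legs along the -x and -y sides of its outline. This point is its centre, half-way up (for the plan outline: the middle of the outline); z is up along its length.

How it is judged:
At the end, for the whole second after the job is handed in: Each of the five pieces stands upright (within 0.1 rad) on the floor of its own pocket (height within 5 mm), its centre within 15 mm of the pocket's centre along and across the tray, and is at rest; the collar and the angle piece are within 25 mm of where they started (x of tube_tall_mid in the frame of tray_long between -0.095 and -0.065 m and y of tube_tall_mid in the frame of tray_long between -0.015 and 0.015 m and z of tube_tall_mid in the frame of tray_long between 0.032 and 0.042 m and angle between each of tube_tall_mid, barrel_mid, channel_mid, hexnut_mid, tube_low_mid's own z axis and vertical below 0.1 rad and linear speed of each of tube_tall, barrel, channel, hexnut, tube_low below 0.02 m/s and x of barrel_mid in the frame of tray_long between -0.015 and 0.015 m and y of barrel_mid in the frame of tray_long between -0.015 and 0.015 m and z of barrel_mid in the frame of tray_long between 0.024 and 0.034 m and x of channel_mid in the frame of tray_long between 0.065 and 0.095 m and y of channel_mid in the frame of tray_long between -0.015 and 0.015 m and z of channel_mid in the frame of tray_long between 0.0205 and 0.0305 m and x of hexnut_mid in the frame of tray_short between -0.055 and -0.025 m and y of hexnut_mid in the frame of tray_short between -0.015 and 0.015 m and z of hexnut_mid in the frame of tray_short between 0.018 and 0.028 m and x of tube_low_mid in the frame of tray_short between 0.025 and 0.055 m and y of tube_low_mid in the frame of tray_short between -0.015 and 0.015 m and z of tube_low_mid in the frame of tray_short between 0.016 and 0.026 m and distance of each of collar_mid, angle_mid from where it was at the start of the episode below 0.025 m); the robot touches nothing.
It fails at once if the wide round collar, which belongs to neither kit, is moved from its place in the stock (distance of collar_mid from where it was at the start of the episode above 0.025 m).
It fails at once if the angle piece, which belongs to neither kit, is moved from its place in the stock (distance of angle_mid from where it was at the start of the episode above 0.025 m).
It also fails if it takes over 120 s, if anything falls off the work surface, if the arm or the gripper's body presses on something with over 40 N, if the wrist force passes 120 N, or if a joint passes its speed limit or range.

## Robot

A 6-joint arm with a two-finger parallel gripper is mounted at the origin on the work surface. World frame = base frame: x ahead of the robot, y to its left, z up, the work surface at z = 0. Lengths are in m, angles in rad, forces in N, time in s.
With the tool pointing down it reaches from about 0.375 to 0.975 m from the base axis. Payload 3.8 kg.
Tool frame: the origin (TCP) lies midway between the tips of the shut fingers; the grasp point (between the pads) lies 19 mm behind it; x points along the fingers, y is the direction in which the jaws open and shut, and the axes are right-handed (so a half turn about x gives the same grasp; the last joint's range is limited). The gripper opens to 88 mm and grips with 3 to 60 N. Pads are 18 mm wide; open, the fingers measure 123 mm over their backs; the gripper's body (75 mm by 187 mm) begins 45 mm behind the grasp point.
Start: joints at [-0.037, 0.264, 1.604, -0, 1.274, -0.037], TCP at [0.675, -0, 0.239] pointing down, gripper open.
Joint ranges: [-2.63, 2.63], [-0.94, 2.18], [0.31, 2.57], [-1.31, 4.45], [0, 2.66], [-2.55, 2.55]. Speed limits (rad/s): [2.57, 2.57, 3.14, 3.14, 3.14, 3.14].

## Interface

Orientations are given as a rotation vector (axis times angle).
In Python, from cell import manip, inverse_kinematics, cams, order gives the robot as it stands. Calls block until the motion is done:
- manip.move_pose(position, orientation): joint-space move of the TCP to a pose.
- manip.move_linear(position, rate=0.15, rot=None): straight line of the TCP; rot=None keeps the orientation; rate is the mean speed in m/s.
- manip.set_joints(angles): joint-space move.
- manip.set_gripper(opening, force=None): finger opening in m; force is the grip in N (None keeps the last); returns when the fingers have stopped.
- manip.dwell(seconds).
- inverse_kinematics(position, orientation): joint angles nearest the present ones, or None.
- manip.state(): the state.
- cams.capture(name): name is "scene" or "side" or "wrist"; returns a dict with "image" (400x640x3 uint8, blue, green, red), "z_map" (400x640 float32, m along the optical axis (not along the pixel's ray), 0 where there is no reading), "intrinsics" (3x3 intrinsics, pixels), "position" and "orientation" of the camera in the world; the wrist camera has in their place "T_tool_cam" (4x4, takes a point from camera to tool coordinates, whose origin is the TCP and whose axes are the tool frame's). Camera axes: x right, y down, z forward; pixel columns grow to the right and rows downward; lengths in m; the calibration is good to about 2 mm. A picture is of the moment at which its call begins: read the wrist's pose just before it.
A pose or a line that the arm cannot do raises manip.IKError and nothing moves.
- order.close_job(): hands the job in, once; it reports no verdict.
The state is a dict: "clock": time; "joint_pos": joint angles; "joint_velocities": joint speeds; "tau": joint torques, N m; "tool_pos": TCP position; "tcp_rot": TCP orientation; "contact_force": force on the tool from outside, world axes, zero at the start; "moment": the same for the moment, N m; "gripper_width": finger opening in m.
Only numpy, scipy, OpenCV 4.12 (cv2) and the standard library are available. Lean on these libraries where they do the work, as an engineer would, in place of code of your own. Each camera call takes 0.05 s, during which the arm holds its last target.

## Working session

There is one attempt and no reset: what is moved stays moved. The work goes in short steps, each a Python script; the robot and the scene stay as the last script left them, time stands still between calls to the robot, and variables do not carry over. Pictures are saved under pics/ and viewed, and the job is handed in when it is done.

```bash
ls; mkdir -p pics
python3 - <<'E'
from cell import manip, cams
import cv2,numpy as np
for n in ["scene","side","wrist"]:
    c=cams.capture(n); cv2.imwrite(f"pics/{n}0.png",c["image"])
    print(n,c["intrinsics"].tolist(),c.get("position"),c.get("orientation"),c.get("T_tool_cam"))
    z=c["z_map"];print((z>0).mean(),z.max())
s=manip.state();print(s["tool_pos"],s["tcp_rot"],s["clock"])
E
```

```text
pics
scene [[479.5514710400055, 0.0, 317.22097820381055], [0.0, 479.5514710400055, 199.31493306076575], [0.0, 0.0, 1.0]] [ 1.04362931 -0.67753052  0.88411656] [-2.25226775 -0.76973845  0.30524024] None
0.99605078125 3.9016354
side [[367.58696675084934, 0.0, 322.028142364723], [0.0, 367.58696675084934, 201.78329701738642], [0.0, 0.0, 1.0]] [ 0.19200027 -0.62965003  0.46426655] [-2.02262287  0.52302386 -0.31950776] None
0.9959921875 2.870878
wrist [[300.91153367820334, 0.0, 323.6279541305035], [0.0, 300.91153367820334, 205.41478540424072], [0.0, 0.0, 1.0]] None None [[ 6.48691807e-04 -3.00242815e-01  9.53862585e-01 -1.46075834e-01]
 [ 9.99998494e-01 -1.34053015e-03 -1.10201972e-03 -7.39943002e-05]
 [ 1.60955506e-03  9.53861864e-01  3.00241493e-01 -7.71189120e-02]
 [ 0.00000000e+00  0.00000000e+00  0.00000000e+00  1.00000000e+00]]
0.99606640625 0.95059735
[6.74442149e-01 2.66564772e-05 2.37651756e-01] [ 1.20841542  1.21054626 -1.21050966] 0.15
```

View pics/scene0.png

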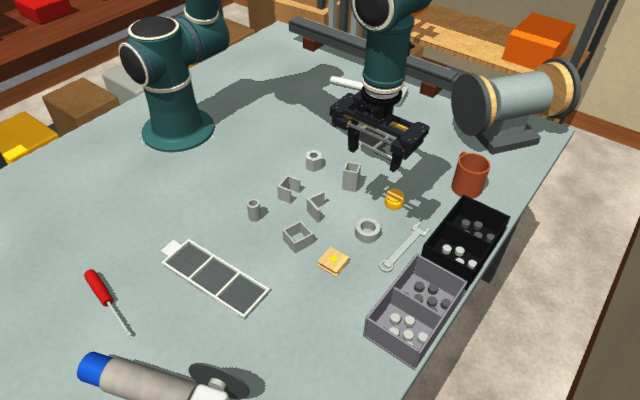

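View pics/side0.png

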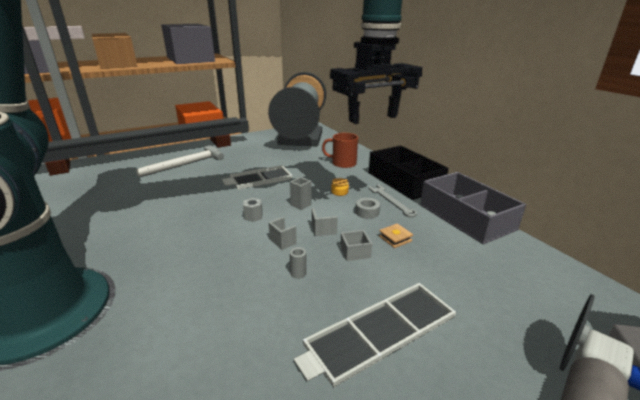

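View pics/wrist0.png

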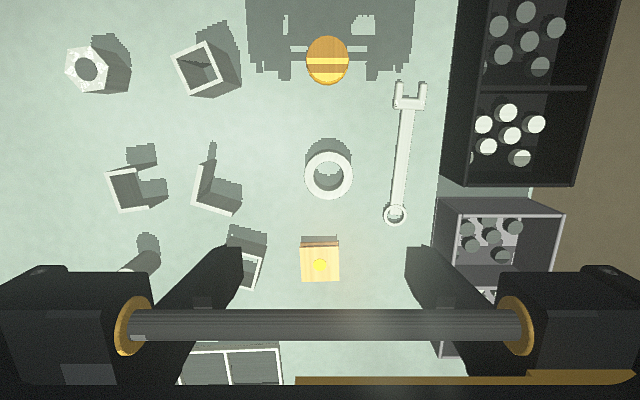

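The scene view shows the stock cluster at about (250–370, 150–250) and the long tray at (215,275). In the side view the short tray is in shadow at (262,178). The wrist view shows all the pieces' tops except the low tube, which is partly hidden by a finger.

```bash
cat > h.py <<'E'
import numpy as np, cv2
from scipy.spatial.transform import Rotation as Ro
from cell import manip, inverse_kinematics, cams, order
def down(yaw):
    # tool x -> -z world; tool y -> (cos yaw, sin yaw)
    x=np.array([0,0,-1.]); y=np.array([np.cos(yaw),np.sin(yaw),0]); z=np.cross(x,y)
    return Ro.from_matrix(np.c_[x,y,z]).as_rotvec()
def cap(n):
    s=manip.state(); c=cams.capture(n)
    if n=="wrist":
        T=np.eye(4); T[:3,:3]=Ro.from_rotvec(s["tcp_rot"]).as_matrix(); T[:3,3]=s["tool_pos"]
        T=T@c["T_tool_cam"]
    else:
        T=np.eye(4); T[:3,:3]=Ro.from_rotvec(c["orientation"]).as_matrix(); T[:3,3]=c["position"]
    c["T"]=T; return c
def cloud(c):
    K=c["intrinsics"]; z=c["z_map"].astype(float); v,u=np.mgrid[0:400,0:640]
    P=np.stack([(u-K[0,2])/K[0,0]*z,(v-K[1,2])/K[1,1]*z,z],-1)
    P=P@c["T"][:3,:3].T+c["T"][:3,3]; P[z==0]=np.nan; return P
def ray(c,uv,h):
    K=c["intrinsics"]; uv=np.atleast_2d(uv).astype(float)
    d=np.c_[(uv[:,0]-K[0,2])/K[0,0],(uv[:,1]-K[1,2])/K[1,1],np.ones(len(uv))]@c["T"][:3,:3].T
    o=c["T"][:3,3]; t=(h-o[2])/d[:,2]; return (o+d*t[:,None])[:,:2]
E
python3 - <<'E'
from h import *
s=manip.state();R=Ro.from_rotvec(s["tcp_rot"]).as_matrix();print(R.round(2))
for n in ["wrist","scene"]:
    c=cap(n);P=cloud(c);print(c["T"].round(3))
    for uv in ([(85,70),(330,175),(205,60),(600,20)] if n=="wrist" else [(367,225),(215,275),(180,246),(350,165),(400,210)]): print(n,uv,P[uv[1],uv[0]].round(3))
c=cap("side");P=cloud(c)
for uv in [(262,178),(230,183),(290,172),(368,205),(380,310)]: print(uv,P[uv[1],uv[0]].round(3))
E
```

```text
[[-0.  1. -0.]
 [ 0. -0. -1.]
 [-1. -0. -0.]]
[[ 1.    -0.001 -0.003  0.675]
 [-0.002 -0.954 -0.3    0.077]
 [-0.002  0.3   -0.954  0.384]
 [ 0.     0.     0.     1.   ]]
wrist (85, 70) [0.424 0.118 0.041]
wrist (330, 175) [ 0.682 -0.002  0.001]
wrist (205, 60) [0.545 0.13  0.024]
wrist (600, 20) [0.937 0.159 0.057]
[[ 0.793  0.437 -0.424  1.044]
 [ 0.609 -0.558  0.563 -0.678]
 [ 0.009 -0.705 -0.709  0.884]
 [ 0.     0.     0.     1.   ]]
scene (367, 225) [0.671 0.02  0.012]
scene (215, 275) [ 0.482 -0.308  0.004]
scene (180, 246) [ 0.361 -0.302  0.009]
scene (350, 165) [0.54  0.132 0.059]
scene (400, 210) [0.706 0.121 0.004]
(262, 178) [0.519 0.306 0.006]
(230, 183) [0.423 0.305 0.012]
(290, 172) [0.613 0.315 0.001]
(368, 205) [0.691 0.017 0.012]
(380, 310) [ 0.504 -0.28   0.004]
```

Run:
```python
from h import *
import pickle
for i,p in enumerate([(0.55,-0.10,0.29),(0.48,-0.40,0.27),(0.52,0.20,0.27)]):
    manip.move_pose(p,down(0)); c=cap("wrist"); cv2.imwrite(f"pics/w{i}.png",c["image"]); pickle.dump(c,open(f"w{i}.pkl","wb"))
    print(manip.state()["clock"],manip.state()["joint_pos"].round(2) if hasattr(manip.state()["joint_pos"],'round') else manip.state()["joint_pos"])
```

```text
1.0583 [-0.22  0.02  1.79  0.    1.33 -0.22]
2.2833 [-0.73  0.15  1.68  0.    1.31 -0.73]
4.4917 [ 0.32  0.02  1.82 -0.    1.3   0.32]
```

Run:
```python
import cv2,numpy as np
a=[cv2.imread(f"pics/w{i}.png") for i in range(3)]
cv2.imwrite("pics/w12.png",np.hstack([cv2.resize(a[1],(400,250)),cv2.resize(a[2],(400,250))]))
```

```text
(no output)
```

View pics/w0.png

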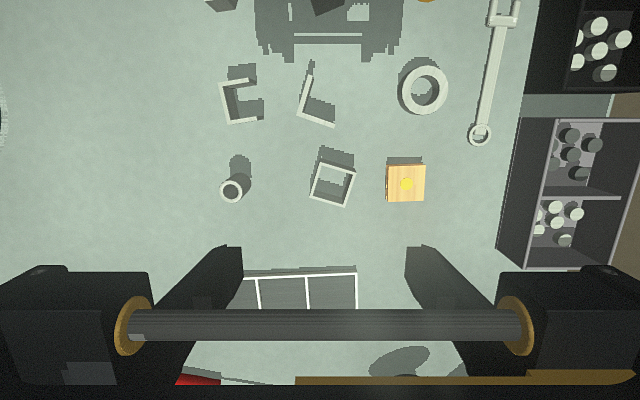

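View pics/w12.png

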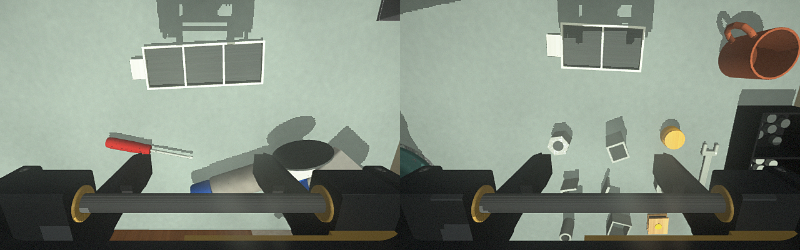

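```bash
cat > meas.py <<'E'
from h import *
import pickle
# name: view, approx uv, height, expected size
items=dict(channel=(0,(240,100),.045),angle=(0,(318,105),.045),collar=(0,(423,90),.028),barrel=(0,(232,190),.052),
 low=(0,(332,185),.036),hexnut=(2,(448,229),.040),tall=(2,(548,242),.068))
if __name__=="__main__":
    C={i:pickle.load(open(f"w{i}.pkl","rb")) for i in range(3)}
    for n,(v,uv,h) in items.items():
        c=C[v]; P=cloud(c); m=(np.abs(P[...,2]-h)<.007).astype(np.uint8)
        w=np.zeros_like(m); 
        cv2.circle(w,uv,38,1,-1); m&=w
        k,lab,st,_=cv2.connectedComponentsWithStats(m,connectivity=8)
        j=1+np.argmax(st[1:,4]); vv,uu=np.where(lab==j)
        xy=ray(c,np.c_[uu,vv],h); b=cv2.minAreaRect((xy*1000).astype(np.float32))
        print(n,len(uu),np.median(P[...,2][lab==j]).round(4),"rect c",np.round(b[0],1),"sz",np.round(b[1],1),"ang",round(b[2],1),"mean",(xy.mean(0)*1000).round(1), "uv",uu.min(),uu.max(),vv.min(),vv.max())
    for v,w in ((1,(120,230)),(2,(230,240))):
        c=C[v];P=cloud(c); g=c["image"].min(2); 
        m=((g>200)).astype(np.uint8); m[130 if v==2 else 160:]=0
        k,lab,st,_=cv2.connectedComponentsWithStats(m); 
        for j in range(1,k):
            if st[j,4]>200:
                vv,uu=np.where(lab==j);xy=ray(c,np.c_[uu,vv],.012); b=cv2.minAreaRect((xy*1000).astype(np.float32));
                print(v,st[j],np.nanmedian(P[...,2][lab==j]).round(4),b)
E
python3 meas.py
```

```text
channel 498 0.045 rect c [444.9 -11.4] sz [39.5 49.9] ang 8.5 mean [438.3 -10.8] uv 217 257 78 124
angle 404 0.0451 rect c [547.1 -12. ] sz [50.  49.8] ang 71.2 mean [533.8 -17.3] uv 296 334 74 128
collar 1249 0.0278 rect c [677.4   1.8] sz [59.3 58.8] ang 6.9 mean [678.    2.5] uv 400 447 65 114
barrel 324 0.0517 rect c [ 427.6 -122.8] sz [31.8 30.8] ang 41.6 mean [ 428.  -122.8] uv 219 243 179 202
low 504 0.0358 rect c [ 561.9 -118.8] sz [53.2 52.2] ang 73.0 mean [ 562.3 -118.8] uv 309 356 161 207
hexnut 722 0.034 rect c [673.7 132. ] sz [42.6 42.7] ang 7.3 mean [673.8 132.3] uv 423 455 208 238
tall 559 0.0675 rect c [820.7 118.3] sz [83.6 12.6] ang 89.8 mean [820.9 118.1] uv 550 574 210 271
1 [ 208   64  217   80 2877] 0.0121 ((469.85662841796875, -315.8250427246094), (271.94378662109375, 84.83277130126953), 2.7762186527252197)
2 [ 234   52  158   64 1679] 0.0122 ((505.54693603515625, 311.5113830566406), (73.50344848632812, 192.0139617919922), 87.41139221191406)
```

```bash
sed -i 's/(448,229)/(253,233)/; s/(548,242)/(347,242)/' meas.py; python3 meas.py | egrep "hex|tall"
python3 - <<'E'
from h import *; import pickle
for v in (1,2):
    c=pickle.load(open(f"w{v}.pkl","rb"));P=cloud(c)
    for lo,hi,hh in ((.008,.018,.012),(.0015,.018,.012)):
        m=((P[...,2]>lo)&(P[...,2]<hi)).astype(np.uint8); m[150:]=0; m[:,420:]=0
        k,lab,st,_=cv2.connectedComponentsWithStats(m); j=1+np.argmax(st[1:,4])
        vv,uu=np.where(lab==j); xy=ray(c,np.c_[uu,vv],hh); print(v,st[j],cv2.minAreaRect((xy*1000).astype(np.float32)))
    for uv in [(215,110)] if v==1 else [(243,72),(300,60)]: print(P[uv[1],uv[0]])
c=cv2.imread("pics/w2.png")[0:280,150:450]; cv2.imwrite("pics/w2z.png",cv2.resize(c,None,fx=2,fy=2))
E
```

```text
hexnut 838 0.0403 rect c [424.4 120.1] sz [50.4 42.1] ang 66.8 mean [424.5 120.5] uv 235 270 216 248
tall 448 0.0677 rect c [550.5 117.6] sz [37.9 41.1] ang 20.4 mean [550.6 117.4] uv 330 367 224 260
1 [ 207   65  213   79 2844] ((468.5400390625, -315.76641845703125), (269.708984375, 83.98424530029297), 2.7280681133270264)
1 [  206    65   214    80 13608] ((467.93841552734375, -316.33544921875), (270.9689025878906, 87.3227310180664), 2.7254302501678467)
[ 0.34194679 -0.32066351  0.01372114]
2 [ 234   36  159   80 2516] ((505.52374267578125, 317.24200439453125), (84.02534484863281, 191.73660278320312), 87.1905517578125)
2 [  233    35   162    81 10298] ((505.60833740234375, 316.78912353515625), (88.51209259033203, 194.01031494140625), 86.74600219726562)
[0.42041798 0.32223712 0.01103103]
[0.49078699 0.33673062 0.00302278]
```

View pics/w2z.png

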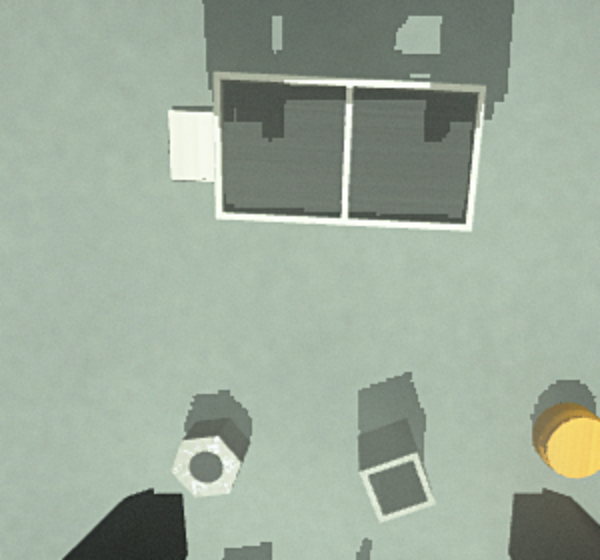

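Both trays' rectangles fit the given sizes (long 272×84, short 192×84 including the tab). The piece tops also match their sizes and heights. I'll tighten the hexagon and tall-tube angles from the bright top faces before moving.

Run:
```python
from h import *; import pickle
from meas import items
for n in ("hexnut","tall"):
    v,uv,h=items[n]; c=pickle.load(open(f"w{v}.pkl","rb"));P=cloud(c)
    m=((np.abs(P[...,2]-h)<.004)&(c["image"].min(2)>150)).astype(np.uint8); w=np.zeros_like(m); cv2.circle(w,uv,38,1,-1); m&=w
    k,lab,st,_=cv2.connectedComponentsWithStats(m); j=1+np.argmax(st[1:,4]); vv,uu=np.where(lab==j)
    xy=ray(c,np.c_[uu,vv],h)*1000; print(n,len(uu),np.round(xy.mean(0),1),cv2.minAreaRect(xy.astype(np.float32)))
    for a in range(-30,150,10):
        p=xy@[np.cos(np.radians(a)),np.sin(np.radians(a))]; print(a,round(np.ptp(p),1),end="; ")
    print()
for n,p,y in (("hex",(.4244,.12,.014),-23),("hex",(.4244,.12,.014),37),("tall",(.55,.1175,.03),20),("low",(.562,-.119,.014),73),("ch",(.445,-.0114,.016),98.5),("ch",(.445,-.0114,.016),-81.5),("tl",(.404,-.319,.03),92.8),("tl",(.404,-.319,.03),-87.2),("ts",(.48,.32,.03),87.2),("ts",(.48,.32,.03),-92.8)):
    q=inverse_kinematics(p,down(np.radians(y))); print(n,y,None if q is None else np.round(q,2))
```

```text
hexnut 576 [423.9 119.3] ((424.01312255859375, 118.89102935791016), (42.13527297973633, 47.31368637084961), 36.09690475463867)
-30 43.4; -20 42.8; -10 45.9; 0 47.7; 10 47.9; 20 46.7; 30 44.1; 40 42.9; 50 45.9; 60 47.5; 70 47.7; 80 46.4; 90 43.7; 100 42.3; 110 45.3; 120 47.0; 130 47.2; 140 46.0; 
tall 324 [550.7 116.2] ((551.0509643554688, 116.22039794921875), (37.93267822265625, 38.063907623291016), 20.328258514404297)
-30 51.9; -20 51.9; -10 50.3; 0 47.2; 10 43.1; 20 38.1; 30 43.3; 40 47.7; 50 50.6; 60 52.0; 70 51.8; 80 50.1; 90 46.8; 100 43.0; 110 38.0; 120 43.4; 130 47.6; 140 50.4; 
hex -23 [0.22 0.09 2.28 0.   0.77 0.62]
hex 37 [ 0.22  0.09  2.28 -0.    0.77 -0.43]
tall 20 [ 0.17  0.27  2.02 -0.    0.85 -0.18]
low 73 [-0.25  0.31  2.   -0.    0.83 -1.53]
ch 98.5 [-0.08  0.1   2.27 -0.    0.78 -1.8 ]
ch -81.5 [-0.08  0.1   2.27  0.    0.78  1.34]
tl 92.8 [-0.72  0.19  2.12  0.    0.83 -2.34]
tl -87.2 [-0.72  0.19  2.12 -0.    0.83  0.81]
ts 87.2 [ 0.54  0.3   1.99 -0.    0.86 -0.98]
ts -92.8 [ 0.54  0.3   1.99 -0.    0.86  2.16]
```

```bash
cat > pp.py <<'E'
from h import *
J={"tall":((.5508,.1165),-69.7,.038,.030,"L",-80),"barrel":((.4278,-.1228),-87.2,.032,.020,"L",0),
"channel":((.4445,-.0114),-81.5,.050,.016,"L",80),"hexnut":((.4240,.1191),37,.042,.014,"S",-40),"low":((.5621,-.1188),73,.052,.014,"S",40)}
T={"L":((.4838,-.3151),2.75,-87.25),"S":((.5195,.3166),-2.8,87.2)}
def go(n):
    (px,py),yaw,w,h,t,off=J[n]; tc,ta,ty=T[t]; R=down(np.radians(yaw)); Rp=down(np.radians(ty))
    manip.set_gripper(min(w+.026,.088),30)
    manip.move_pose((px,py,.17),R); manip.move_linear((px,py,h+.04),.25); manip.move_linear((px,py,h),.1)
    f0=manip.state()["contact_force"]
    g=manip.set_gripper(w-.010,30); s=manip.state(); print(n,"width",s["gripper_width"],"F",np.round(np.array(s["contact_force"])-f0,1))
    manip.move_linear((px,py,.17),.2)
    a=np.radians(ta); x,y=tc[0]+off/1000*np.cos(a),tc[1]+off/1000*np.sin(a)
    manip.move_pose((x,y,.17),Rp); print("held",manip.state()["gripper_width"],"F",np.round(manip.state()["contact_force"],1))
    z0=h+.003; manip.move_linear((x,y,z0+.02),.2); manip.move_linear((x,y,z0+.003),.05); manip.dwell(.2)
    b=manip.state()["contact_force"][2]
    for k in range(6):
        z=z0+.002-.001*k; manip.move_linear((x,y,z),.02); manip.dwell(.1); d=manip.state()["contact_force"][2]-b
        if d>4: break
    print("down dz",z-z0,"dF",round(d,1))
    manip.set_gripper(w+.018); manip.move_linear((x,y,.17),.2); print("clock",manip.state()["clock"])
E
python3 - <<'E'
from pp import *
go("tall")
c=cap("side");cv2.imwrite("pics/s1.png",c["image"])
E
```

```text
tall width 0.037661092404674655 F [-0.8 -0.3  2.6]
held 0.03753350333445444 F [-0.4 -0.8 -3.3]
down dz 0.0 dF 6.5
clock 13.925
```

View pics/s1.png

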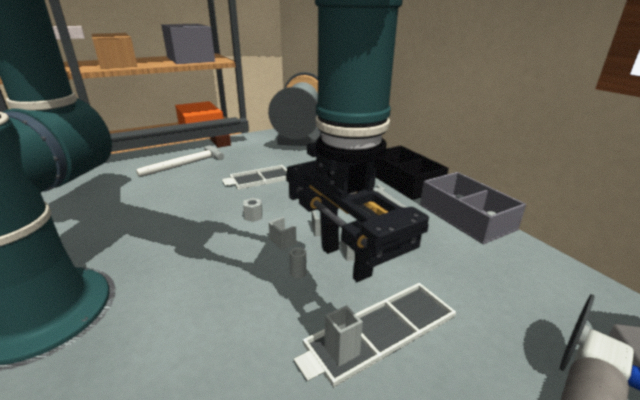

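The tall tube stands upright in the tab pocket at about (343,335), with contact at exactly the expected height. Next are the other four pieces.

Run:
```python
from pp import *
go("barrel"); go("channel")
c=cap("side");cv2.imwrite("pics/s2.png",c["image"])
```

```text
barrel width 0.031135465144981833 F [-2.1 -0.9  3.6]
held 0.030891103936676923 F [ 0.2  0.7 -2.1]
down dz 0.0 dF 6.0
clock 22.2917
channel width 0.049704404022945424 F [-0.6 -0.4  2.7]
held 0.04944423683159728 F [ 0.1  0.2 -3.5]
down dz -3.469446951953614e-18 dF 5.0
clock 31.7417
```

View pics/s2.png

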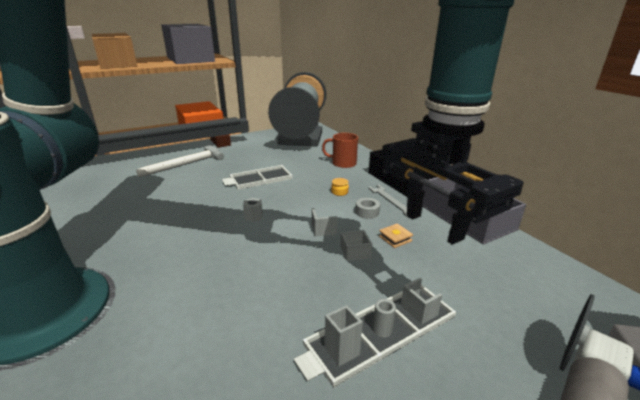

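The long tray now holds the tall tube (343,335), barrel (384,317) and channel (421,300), all upright.

```bash
python3 - <<'E'
from pp import *
import pickle
go("hexnut"); go("low")
for i,p in ((3,(.52,.20,.27)),(4,(.55,-.10,.29)),(5,(.48,-.40,.27))):
    manip.move_pose(p,down(0)); c=cap("wrist"); cv2.imwrite(f"pics/w{i}.png",c["image"]); pickle.dump(c,open(f"w{i}.pkl","wb"))
E
cat > chk.py <<'E'
from h import *; import pickle
from pp import T,J
H=dict(tall=.068,barrel=.052,channel=.045,hexnut=.040,low=.036)
D=[(n,5 if J[n][4]=="L" else 3,H[n]+.003) for n in J]
for n,v,h in D:
    c=pickle.load(open(f"w{v}.pkl","rb"));P=cloud(c); tc,ta,_=T[J[n][4]]; a=np.radians(ta)
    q=np.array(tc)+J[n][5]/1000*np.array([np.cos(a),np.sin(a)])
    m=(np.abs(P[...,2]-h)<.004)&(np.hypot(P[...,0]-q[0],P[...,1]-q[1])<.045)
    vv,uu=np.where(m); xy=ray(c,np.c_[uu,vv],h)*1000; b=cv2.minAreaRect(xy.astype(np.float32)); d=np.array(b[0])-q*1000
    print(n,"top z",np.median(P[...,2][m]).round(4),"sz",np.round(b[1],1),"err",np.round(d,1))
c=pickle.load(open("w4.pkl","rb"));P=cloud(c)
for n,uv,h,o in (("angle",(318,105),.045,(547.1,-12)),("collar",(423,90),.028,(677.4,1.8))):
    m=(np.abs(P[...,2]-h)<.007); w=np.zeros((400,640),np.uint8); cv2.circle(w,uv,38,1,-1); vv,uu=np.where(m&(w>0))
    b=cv2.minAreaRect((ray(c,np.c_[uu,vv],h)*1000).astype(np.float32)); print(n,np.round(b[1],1),"shift",np.round(np.array(b[0])-o,1))
a=[cv2.imread(f"pics/w{i}.png") for i in (3,5)]
cv2.imwrite("pics/fin.png",np.hstack([a[0][0:250,130:530],a[1][0:250,130:530]]))
E
python3 chk.py
```

```text
hexnut width 0.0416005441488058 F [-0.1 -0.8  3. ]
held 0.04165262023672344 F [ 0.1 -0.5 -3.7]
down dz 0.0 dF 6.4
clock 41.05
low width 0.051546205749915225 F [-0.1  0.9  2.1]
held 0.05186655323619091 F [ 0.4 -0.4 -1. ]
down dz 0.0 dF 5.8
clock 51.275
tall top z 0.071 sz [38.7 38. ] err [ 0.6 -0.7]
barrel top z 0.0549 sz [30.6 30.8] err [-0.7 -1. ]
channel top z 0.048 sz [38.6 49.9] err [-1.2 -1.1]
hexnut top z 0.0433 sz [41.9 46.7] err [-0.7 -1. ]
low top z 0.039 sz [52.1 52.1] err [-0.4 -0.8]
angle [50.  49.9] shift [-0. -0.]
collar [60.  58.3] shift [ 0.3 -0.2]
```

View pics/fin.png

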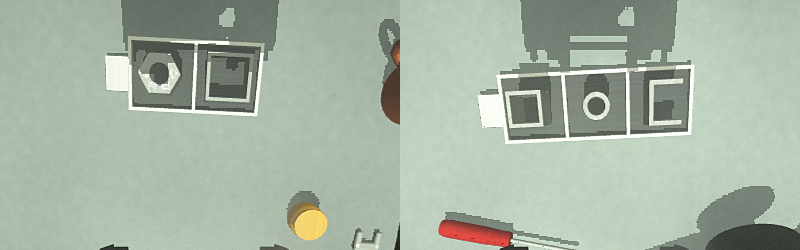

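The left picture shows the hexagon nut (159,74) next to the tab and the low tube (229,77) in the other pocket. The right picture shows the tall tube (525,108), barrel (596,105) and channel (667,103), in order from the tab. All are centred and clear of the robot, so I'm handing in.

```bash
python3 -c "
from h import *
print(manip.state()['clock'],manip.state()['tool_pos']); print(order.close_job())"
```

```text
55.0 [ 0.48086847 -0.39859091  0.27020279]
the job is handed in; nothing more can be done
None
```

Both kits are made up and the job was handed in at 55 s, well inside the 120 s limit. In the long tray, counting from the tab, stand the tall square tube, the barrel and the channel. In the short tray the hexagon nut is next to the tab and the low square tube is in the other pocket.

In the last wrist-camera checks:
- **Position:** each piece is within about 2 mm of its pocket centre.
- **Height:** each top is within about 0.3 mm of the height expected for standing on the pocket floor.
- **Stock pieces:** the angle piece and the collar moved less than 0.5 mm, which is measurement noise.
- **Robot:** the arm was clear of everything when I handed in.

No check failed or disagreed. The hand-in gives no verdict.

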